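# Re-aim the clamped mist nozzle at the square pot

### The arm

A 7-joint arm with a two-finger parallel gripper is mounted at the origin on the work surface. World frame = base frame: x ahead of the robot, y to its left, z up, the work surface at z = 0. Lengths are in m, angles in rad, forces in N, time in s.
With the tool pointing down it reaches from about 0.35 to 0.9 m from the base axis. Payload 8.1 kg.
Tool frame: the origin (TCP) lies on the centre line of the jaws, within the pads' length; the fingertips stand arm.tip_extent ahead of it and the grasp point (between the pads) lies 3 mm ahead of it (arm.tip_extent is the distance from the TCP to the fingertips, in m); y points along the fingers, z is the direction in which the jaws open and shut, and the axes are right-handed (so a half turn about y gives the same grasp; the last joint's range is limited). The gripper opens to 92 mm and grips with 3 to 60 N. Pads are 19 mm wide; open, the fingers measure 130 mm over their backs; the gripper's body (75 mm by 190 mm) begins 47 mm behind the grasp point.
Start: joints at [-1.43, 0.434, 0.025, 1.573, -0.012, 1.134, -0.075], TCP at [0.151, 0.607, 0.249] pointing down, gripper open.
Joint ranges: [-2.62, 2.62], [-0.44, 2.09], [-1.27, 1.32], [0.08, 2.57], [-1.32, 4.46], [0.12, 2], [-2.74, 2.74]. Speed limits (rad/s): [2.22, 2.22, 3.01, 3.01, 3.14, 3.14, 3.14].

### API

Orientations are given as a rotation vector (axis times angle).
In Python, from cell import observe, get_image, sign_off, boxes_of, place_of, arm gives the robot as it stands.
- The arm moves only by the tool arm_command, never from a script. Its argument "plan" is a list of rows, each a list of 2 entries, a list of its own where there are three numbers: the shift along the tool's x, y, z in m, then the turn, a rotation vector about the tool's x, y, z in degrees. In form: [[[tx, ty, tz], [ax, ay, az]], ...]. A call has 1 to 5 rows; each row is the pose to reach, as a shift and turn from the pose commanded when the call began, along the tool's axes at that moment; what a row does not reach only later rows make up. A row lasts 1/10 s, in which the tool goes at most 50 mm and 8.59 degrees, less where a joint would pass 70% of its speed; a pose out of reach is approached as far as the arm can. A call with a gripper value outside its range is refused whole. "fingers" is the closure, from -1 (fully open) to 1 (shut), set as the call begins (left out, the last holds). The fingers move at their own pace and stop on an object; "squeeze" is the grip in N (left out, the last holds). Time passes only in rows, so rows that repeat a pose let the fingers close. It gives the time, the measured TCP pose, the force and the opening at its end, in the units of the state.
- observe(): the state, without advancing time (a new reading comes with each control period).
- get_image(name): name is "scene" or "side" or "wrist"; returns a dict with "color" (384x512x3 uint8, red, green, blue), "camera_matrix" (3x3 intrinsics, pixels), "distortion" ([k1, k2, p1, p2, k3] as OpenCV has them; the pictures are not rectified), "world_to_cam" (4x4, takes a point from world to camera coordinates); the wrist camera has in their place "mount" (4x4, takes a point from camera to tool coordinates, whose origin is the TCP and whose axes are the tool frame's). Camera axes: x right, y up, looking along -z (the intrinsics and any distortion apply to the point x, -y, -z); pixel columns grow to the right and rows downward; lengths in m; the calibration is good to about 2 mm. A picture is of the moment at which its call begins: read the wrist's pose just before it. There is no depth.
- sign_off(): hands the job in, once; it reports no verdict.
Trained networks look in a picture, given as the dict that the camera call returned (one of the last four; its "shot" number tells which), for a name from the list of things; names that differ only in an ending like _2 or _b are one class to them, and where a whole thing is asked for, a point or a joint stands for the part that bears it (a point fixed in the world has none). Each returns a list of dicts, best first, with "confidence" (0 to 1); they miss things now and then, are a little off and sometimes report something else, mostly with a low value. They report only what shows in the picture. A call takes as long as a camera call.
- boxes_of(picture, thing): "point" ([column, row] in pixels, amid what is visible of it).
- place_of(picture, thing): "point" ([column, row] in pixels: a listed point, or the origin of a listed thing).
The state is a dict: "clock": time; "joints": joint angles; "dq": joint speeds; "joint_efforts": joint torques, N m; "position": TCP position; "ee_rot": TCP orientation; "force": force on the tool from outside, world axes, zero at the start; "ft_torque": the same for the moment, N m; "width": opening from 0.0 (shut) to 1.0 (fully open).
Only numpy, scipy, OpenCV 4.12 (cv2) and the standard library are available. Lean on these libraries where they do the work, as an engineer would, in place of code of your own. Each camera call takes 0.05 s, during which the arm holds its last target.

### The job

The swivelling mist nozzle on the pedestal has to water the square slate-grey pot next. Back its wing nut off anticlockwise just enough to free the arm (under a quarter turn does it, never more than half a turn), swing the arm until the nozzle points at the middle of the pot, and turn the wing nut clockwise until it is fully tight again. Leave the pot and everything else on the bench where it stands.

Things in the scene. Friction and masses are not known exactly. Their poses are not given: they have to be found in the camera images.
- wing_nut (a joint): Steel wing nut on the vertical stud of the pedestal; angle in rad. 0 = fully tight (a hard stop), grows anticlockwise seen from above as it is backed off; it rises 1.8 mm per rad and stays where it is left. Its spring washer clamps the arm hard near 0; from 0.9 on the arm is free. Starts between 0 and 0.1. More than 3.0 is too far. Turning needs 0.2 N m, up to 0.4 N m for the last part of tightening.
- wing_grip (a point): Point on the nut's turning axis where its wing is gripped from above, 145 mm above the bench when tight. The wing is one upright flat bar, 56 mm long (x axis of this point), 14 mm thick (y axis), 32 mm tall: from 22 mm below this point to 10 mm above it. Below the wing: a round nut neck, 22 mm in diameter and 8 mm tall, then a washer 68 mm in diameter whose top is 33 mm below this point.
- spray_arm (a joint): Swivel of the aluminium nozzle arm about the vertical stud; angle in rad, 0 = along the pedestal's x axis, positive anticlockwise seen from above, range -2.7 to 2.7. While the nut is tight the washer holds it: it then takes 10 N or more at the post to make it slip; once free it turns with 0.06 N m and stays where it is left.
- swivel (a point): Point on the stud axis at the height of the arm, 95 mm above the bench, under the wing nut. It turns with the arm: its x axis points along the arm to the nozzle, i.e. where the nozzle points; z is up. The arm is a hub 72 mm in diameter and 20 mm tall and a level round tube 16 mm in diameter.
- post_grip (a point): Point on the arm's upright round grip post (18 mm in diameter) where it is gripped from above, 143 mm above the bench and 100 mm from the stud axis. The post rises from the tube (tube top at 103 mm, with a 26 mm collar to 107 mm) to 158 mm.
- nozzle_tip (a point): Tip of the small brass nozzle cone at the end of the arm, 157 mm from the stud axis, 95 mm above the bench.
- pedestal: Grey pedestal fixed to the bench: square foot 140 x 140 x 12 mm, column 44 to 68 mm in diameter and 85 mm tall carrying the arm. Origin: centre of the foot's underside, below the stud.
- square_pot: Open square ceramic pot, slate grey, 110 x 110 mm and 85 mm tall, walls 8 mm; origin at the centre of its underside. Stands left or right of the pedestal. Not to be moved.
- cloche: Glass bell cloche with a knob on top, 148 mm in diameter, 188 mm tall; origin at the centre of its underside. Stands on the side opposite to the pot. Not to be moved.
- weeder: Stainless hand weeder lying flat beyond the pedestal, 285 mm long along its x axis, 24 mm wide, 22 mm high; origin on its underside near its middle. Not to be moved.
- crate: Empty black plastic flower crate, 220 x 300 mm and 120 mm tall, far left; origin at the centre of its underside. Not to be moved.
- drawer_unit_drawer0 (a joint): The drawer of the small wooden drawer unit (200 x 260 mm, 120 mm tall) fixed to the bench at the far right; 0 m = shut, grows as it is pulled out towards the robot. To be left shut.

How it is judged:
By the outcome, as a careful person would: the job done as asked, in the order asked, and still so for the second after the job is handed in, with the robot touching nothing.
It also fails if it takes over 62 s, if anything falls off the work surface, if the arm or the gripper's body presses on something with over 40 N, if the wrist force passes 120 N, or if a joint passes its speed limit or range.

## Working session

There is one attempt and no reset: what is moved stays moved. The work goes in short steps, Python scripts to look and compute and a tool call to move; the robot and the scene stay as the last step left them, time stands still between calls to the robot, and variables do not carry over. Pictures are saved under pics/ and viewed, and the job is handed in when it is done.

Besides the shell and the picture viewer there is one more tool, called after "Request:" by a JSON object that holds its "api" and its "payload", one argument or row to a line. arm_command: Moves the arm, as the interface text tells. Its arguments: {"type":"object","properties":{"plan":{"type":"array","items":{"type":"array"}},"fingers":{"type":"number"},"squeeze":{"type":"number"}},"required":["plan"]}

```bash
ls; mkdir -p pics; cat > h.py <<'E'
import numpy as np, cv2
from cell import *
from scipy.spatial.transform import Rotation as R
def save(p,n): cv2.imwrite('pics/'+n,p['color'][:,:,::-1])
def ray(p,px,W2C=None):
    K=np.array(p['camera_matrix']);d=np.array(p['distortion'])
    u=cv2.undistortPoints(np.array([[px]],float),K,d)[0,0]
    v=np.array([u[0],-u[1],-1.])
    T=np.linalg.inv(np.array(p['world_to_cam'])) if W2C is None else W2C
    return T[:3,3],T[:3,:3]@v
def atz(p,px,z,T=None):
    o,d=ray(p,px,T); return o+d*(z-o[2])/d[2]
def tri(rs):
    A=0;b=0
    for o,d in rs:
        d=d/np.linalg.norm(d);M=np.eye(3)-np.outer(d,d);A=A+M;b=b+M@o
    return np.linalg.solve(A,b)
def toolT(s):
    T=np.eye(4);T[:3,:3]=R.from_rotvec(s['ee_rot']).as_matrix();T[:3,3]=s['position'];return T
E
python3 - <<'E'
from h import *
s=observe();print(s);print(arm.tip_extent)
print(R.from_rotvec(s['ee_rot']).as_matrix().round(3))
for c in ['scene','side']:
    p=get_image(c);save(p,c+'0.png')
    for n,z in [('wing_grip',.145),('swivel',.095),('post_grip',.143),('nozzle_tip',.095),('pedestal',0),('square_pot',0),('cloche',0)]:
        for r in place_of(p,n)[:2]: print(c,n,np.round(r['point'],1),round(r['confidence'],2),atz(p,r['point'],z).round(4))
E
```

```text
pics
{'clock': 0.0, 'joints': array([-1.42961599,  0.43522517,  0.02499798,  1.57411922, -0.01162654,
        1.13402325, -0.07510759]), 'dq': array([-0.00070636,  0.00100858,  0.00037262,  0.0007069 , -0.00097093,
       -0.0002034 , -0.00117111]), 'joint_efforts': array([ 2.06208147e-04, -6.67886281e+01,  9.84951854e-01, -3.14448094e+01,
       -6.05825731e-02,  4.30242950e-02,  1.63061359e-04]), 'position': array([0.15079793, 0.60602153, 0.24793533]), 'ee_rot': array([-1.56393271,  0.19156012, -0.19145828]), 'force': array([-0.08361332, -0.62771485,  0.28834313]), 'ft_torque': array([-0.00756247,  0.03624741,  0.02976773]), 'width': 1.003658467032043}
0.022
[[ 0.97  -0.     0.241]
 [-0.241 -0.002  0.97 ]
 [ 0.    -1.    -0.002]]
scene wing_grip [256.3 167.4] 0.68 [ 0.5849 -0.0356  0.145 ]
scene nozzle_tip [215.6 182.1] 0.76 [ 0.7269 -0.0966  0.095 ]
scene pedestal [257.5 187. ] 0.86 [ 0.578  -0.0397 -0.    ]
scene square_pot [323.5 257.1] 0.94 [0.554  0.3406 0.    ]
scene square_pot [258.6 167.2] 0.72 [ 0.5208 -0.1144  0.    ]
scene cloche [213.6 147.9] 0.94 [ 0.6174 -0.3006 -0.    ]
side wing_grip [271.8 188.1] 0.39 [ 0.5778 -0.0185  0.145 ]
side swivel [271.  193.2] 0.57 [ 0.5907 -0.0306  0.095 ]
side nozzle_tip [255.1 174.9] 0.55 [ 0.7192 -0.0759  0.095 ]
side pedestal [276.5 207.4] 0.83 [ 0.5707 -0.0483  0.    ]
side square_pot [219.9 258.1] 0.85 [0.5794 0.3224 0.    ]
side cloche [301.3 174.1] 0.58 [ 0.6104 -0.2989  0.    ]
```

View pics/scene0.png

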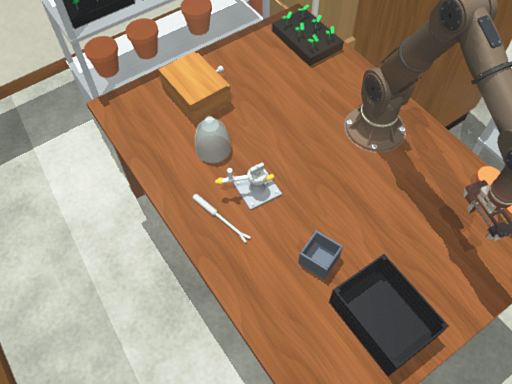

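View pics/side0.png

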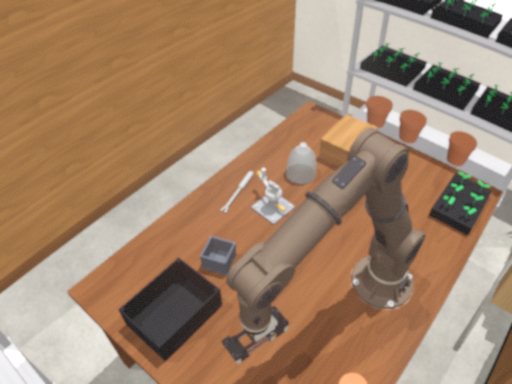

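```bash
cat >> h.py <<'E'
def shift(target,yawz=None,s=None):
    """world target TCP -> tool shift; yawz: desired tool z heading (deg), tool pointing down -> turn about tool y"""
    s=s or observe();T=toolT(s);t=T[:3,:3].T@(np.array(target)-T[:3,3])
    out=[t.round(4)]
    if yawz is not None:
        a=np.radians(yawz);z=np.array([np.cos(a),np.sin(a),0]);y=np.array([0,0,-1.]);x=np.cross(y,z)
        Rd=np.stack([x,y,z],1);out.append(np.degrees(R.from_matrix(T[:3,:3].T@Rd).as_rotvec()).round(2))
    return out
E
python3 - <<'E'
from h import *
p=get_image('wrist');print(p['mount'].round(3),p['camera_matrix'])
s=observe();print(shift((.5,-.04,.33),76.05,s))
E
```

```text
[[ 0.001 -0.969 -0.248 -0.066]
 [-0.     0.248 -0.969 -0.137]
 [ 1.     0.001  0.     0.   ]
 [ 0.     0.     0.     1.   ]] [[272.48852585   0.         260.68492895]
 [  0.         272.48852585 189.48822874]
 [  0.           0.           1.        ]]
[array([ 0.4949, -0.0813, -0.5431]), array([-0.  , -0.02,  0.  ])]
```

Request:
{"api": "arm_command", "payload": {
  "plan": [
    [[0.49, -0.08, -0.49], [0, 0, 0]],
    [[0.49, -0.08, -0.49], [0, 0, 0]],
    [[0.49, -0.08, -0.49], [0, 0, 0]],
    [[0.49, -0.08, -0.49], [0, 0, 0]],
    [[0.49, -0.08, -0.49], [0, 0, 0]]
  ],
  "fingers": -1
}}

```text
clock: 1.35
position: [0.2797, 0.3919, 0.2778]
ee_rot: [-1.562, 0.191, -0.192]
force: [1.6, -0.8, -0.7]
width: 1.001
```

```bash
python3 - <<'E'
from h import *
s=observe();print(s['clock'],s['position'],shift((.52,.02,.33),76.05,s))
E
```

```text
1.35 [0.2796958  0.39191149 0.27779963] [array([ 0.323 , -0.0524, -0.3029]), array([-0.04, -0.02,  0.01])]
```

Request:
{"api": "arm_command", "payload": {
  "plan": [
    [[0.32, -0.052, -0.3], [0, 0, 0]],
    [[0.32, -0.052, -0.3], [0, 0, 0]],
    [[0.32, -0.052, -0.3], [0, 0, 0]],
    [[0.32, -0.052, -0.3], [0, 0, 0]],
    [[0.32, -0.052, -0.3], [0, 0, 0]]
  ]
}}

```text
clock: 1.85
position: [0.4144, 0.1833, 0.3075]
ee_rot: [-1.561, 0.191, -0.192]
force: [1.4, 0.5, -0.1]
width: 1.0
```

```bash
python3 - <<'E'
from h import *
s=observe();print(s['clock'],s['position'],shift((.52,.02,.33),76.05,s))
E
```

```text
1.85 [0.41442907 0.18331919 0.30748731] [array([ 0.1419, -0.0226, -0.133 ]), array([-0.06, -0.02,  0.03])]
```

Request:
{"api": "arm_command", "payload": {
  "plan": [
    [[0.142, -0.022, -0.133], [0, 0, 0]],
    [[0.142, -0.022, -0.133], [0, 0, 0]],
    [[0.142, -0.022, -0.133], [0, 0, 0]],
    [[0.142, -0.022, -0.133], [0, 0, 0]],
    [[0.142, -0.022, -0.133], [0, 0, 0]]
  ]
}}

```text
clock: 2.35
position: [0.5219, 0.0152, 0.3299]
ee_rot: [-1.564, 0.196, -0.201]
force: [-0.3, -0.1, -0.6]
width: 0.997
```

```bash
python3 - <<'E'
from h import *
s=observe();p=get_image('wrist');save(p,'w1.png')
T=toolT(s)@p['mount'];print(s['position'],s['clock'])
np.savez('w1.npz',T=T)
for n,z in [('wing_grip',.145),('swivel',.095),('post_grip',.143),('nozzle_tip',.095),('pedestal',0),('square_pot',0)]:
    for r in place_of(p,n)[:1]: print(n,np.round(r['point'],1),round(r['confidence'],2),atz(p,r['point'],z,T).round(4))
E
```

```text
[0.5218778  0.01517559 0.32986077] 2.35
wing_grip [234.3 235.9] 0.7 [ 0.5888 -0.0372  0.145 ]
post_grip [222.3 299.6] 0.79 [ 0.6765 -0.0797  0.143 ]
pedestal [242.  199.2] 0.89 [ 0.5834 -0.0358  0.    ]
square_pot [453.  140.6] 0.78 [0.5734 0.3378 0.    ]
```

View pics/w1.png

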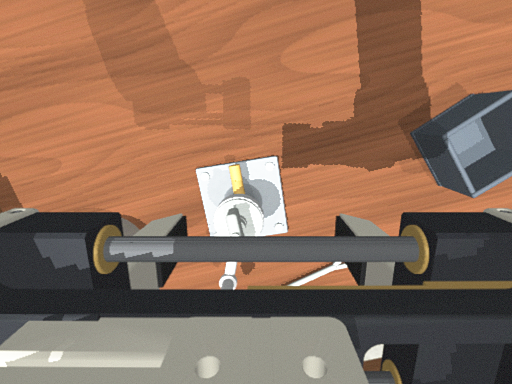

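Request:
{"api": "arm_command", "payload": {
  "plan": [
    [[-0.1, 0.03, -0.03], [0, 0, 0]],
    [[-0.1, 0.03, -0.03], [0, 0, 0]],
    [[-0.1, 0.03, -0.03], [0, 0, 0]],
    [[-0.1, 0.03, -0.03], [0, 0, 0]]
  ]
}}

```text
clock: 3.1
position: [0.4134, 0.0175, 0.2988]
ee_rot: [-1.561, 0.19, -0.189]
force: [1.5, -0.2, 0.9]
width: 1.0
```

```bash
python3 - <<'E'
from h import *
s=observe();p=get_image('wrist');save(p,'w2.png')
T=toolT(s)@p['mount'];print(s['position'],s['clock'])
import pickle;pickle.dump((p,T),open('w2.pkl','wb'))
for n,z in [('wing_grip',.145),('post_grip',.143),('nozzle_tip',.095),('pedestal',0),('square_pot',0)]:
    for r in place_of(p,n)[:1]: print(n,np.round(r['point'],1),round(r['confidence'],2),atz(p,r['point'],z,T).round(4))
cv2.imwrite('pics/w2c.png',cv2.resize(p['color'][60:260,160:310,::-1],None,fx=4,fy=4,interpolation=cv2.INTER_CUBIC)[:600])
E
```

```text
[0.41335208 0.01749272 0.29875899] 3.1
pedestal [256.1 263.6] 0.67 [ 0.5868 -0.0334  0.    ]
square_pot [466.6 209.6] 0.81 [0.5751 0.3365 0.    ]
```

View pics/w2.png

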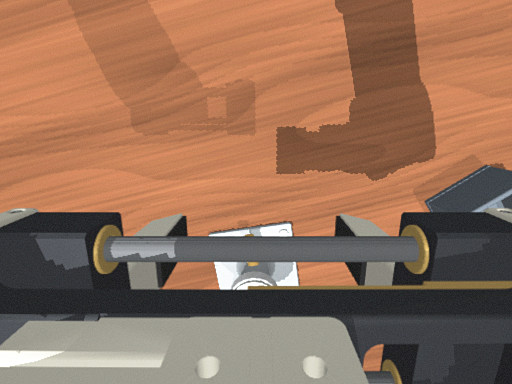

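View pics/w2c.png

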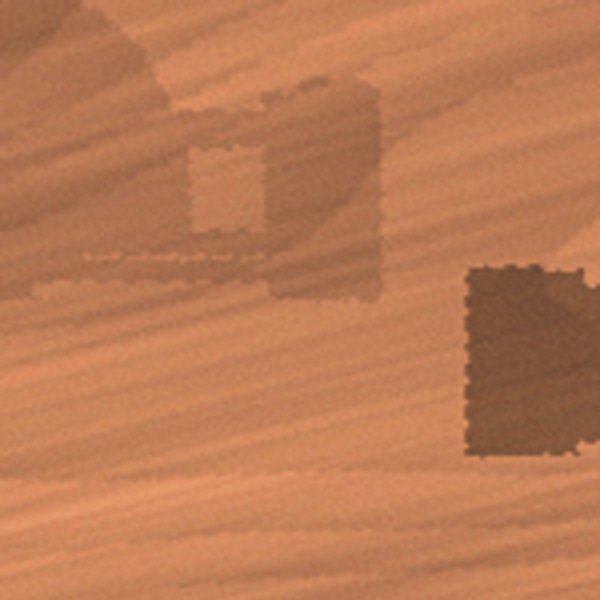

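Request:
{"api": "arm_command", "payload": {
  "plan": [
    [[0.24, -0.03, 0.02], [0, 0, 0]],
    [[0.24, -0.03, 0.02], [0, 0, 0]],
    [[0.24, -0.03, 0.02], [0, 0, 0]],
    [[0.24, -0.03, 0.02], [0, 0, 0]],
    [[0.24, -0.03, 0.02], [0, 0, 0]]
  ]
}}

```text
clock: 3.9
position: [0.6558, -0.0219, 0.3283]
ee_rot: [-1.563, 0.191, -0.191]
force: [0.9, 0.5, 0.1]
width: 1.001
```

Request:
{"api": "arm_command", "payload": {
  "plan": [
    [[0.01, 0, 0], [0, 0, 0]],
    [[0.01, 0, 0], [0, 0, 0]]
  ]
}}

```text
clock: 4.1
position: [0.6639, -0.0248, 0.3272]
ee_rot: [-1.564, 0.193, -0.191]
force: [-0.9, 0.6, -0.4]
width: 1.002
```

```bash
python3 - <<'E'
from h import *
s=observe();p=get_image('wrist');save(p,'w3.png')
T=toolT(s)@p['mount'];print(s['position'],s['clock'])
import pickle;pickle.dump((p,T),open('w3.pkl','wb'))
for n,z in [('wing_grip',.145),('post_grip',.143),('nozzle_tip',.095),('swivel',.095),('pedestal',0),('square_pot',0)]:
    for r in place_of(p,n)[:1]: print(n,np.round(r['point'],1),round(r['confidence'],2),atz(p,r['point'],z,T).round(4))
cv2.imwrite('pics/w3c.png',cv2.resize(p['color'][60:210,160:310,::-1],None,fx=4,fy=4,interpolation=cv2.INTER_CUBIC)[:600])
E
```

```text
[ 0.66389276 -0.02479555  0.32724877] 4.1
wing_grip [236.5 112.6] 0.93 [ 0.5851 -0.0334  0.145 ]
post_grip [221.5 194.6] 0.8 [ 0.6737 -0.0769  0.143 ]
nozzle_tip [220.7 224.9] 0.79 [ 0.7281 -0.1009  0.095 ]
pedestal [243.2 113.3] 0.55 [ 0.5822 -0.0345  0.    ]
square_pot [471.8  44. ] 0.75 [ 0.5678  0.337  -0.    ]
```

View pics/w3.png

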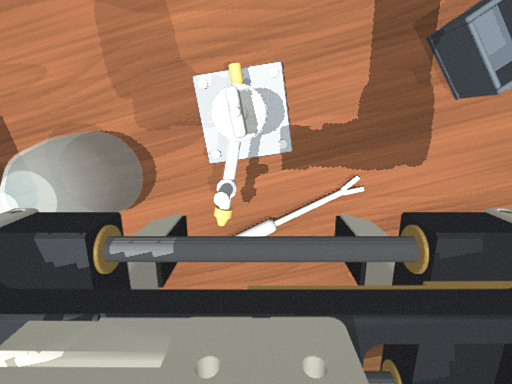

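View pics/w3c.png

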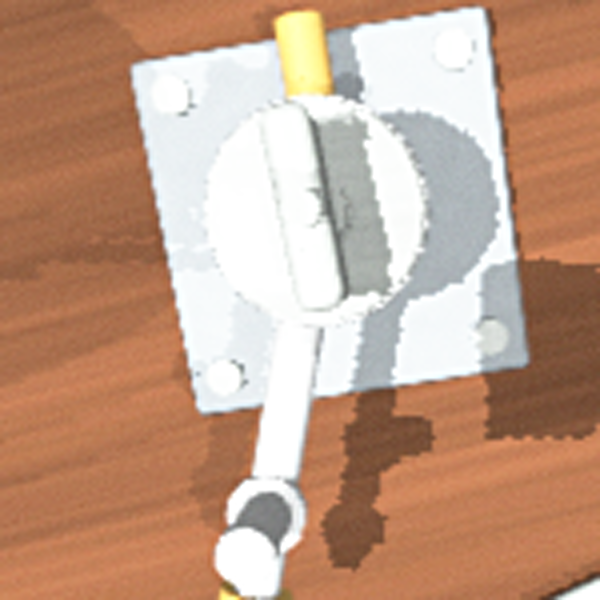

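```bash
python3 - <<'E'
from h import *
import pickle
p,T=pickle.load(open('w3.pkl','rb'))
f=lambda x,y:((x+.5)/4-.5+160,(y+.5)/4-.5+60)
a=atz(p,f(285,108),.155,T);b=atz(p,f(321,306),.155,T)
print(a,b,(a+b)/2,np.linalg.norm(b-a),np.degrees(np.arctan2(*(b-a)[1::-1])))
# foot corners z=.012
c=[atz(p,f(*q),.012,T)[:2].round(4) for q in [(131,64),(489,6),(527,362),(200,413)]]
print(c,np.mean(c,0))
q=get_image('scene');s=get_image('side')
for i,n in((q,'s2'),(s,'d2')):
    pickle.dump({k:i[k] for k in i},open(n+'.pkl','wb'))
cv2.imwrite('pics/s2c.png',cv2.resize(q['color'][220:290,285:355,::-1],None,fx=8,fy=8,interpolation=cv2.INTER_CUBIC))
cv2.imwrite('pics/d2c.png',cv2.resize(s['color'][225:285,190:250,::-1],None,fx=8,fy=8,interpolation=cv2.INTER_CUBIC))
E
```

```text
[ 0.55829291 -0.03142236  0.155     ] [ 0.61088905 -0.03569788  0.155     ] [ 0.58459098 -0.03356012  0.155     ] 0.052769630301895555 -4.647333919845303
[array([ 0.509 , -0.0957]), array([0.5226, 0.0435]), array([0.6586, 0.0282]), array([ 0.6461, -0.1089])] [ 0.584075 -0.033225]
```

View pics/s2c.png

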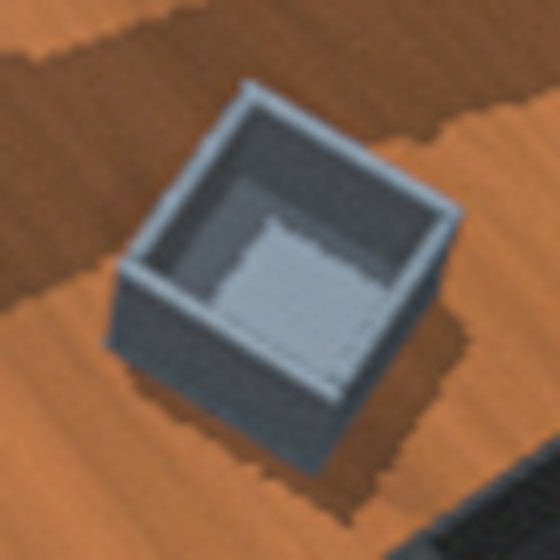

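View pics/d2c.png

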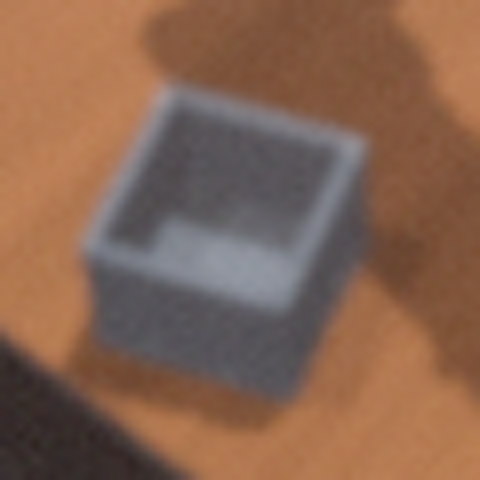

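```bash
python3 - <<'E'
from h import *
import pickle
for n,ox,oy,cs in (('s2',285,220,[(248,82),(463,212),(340,400),(120,262)]),('d2',190,225,[(168,85),(368,140),(288,308),(86,245)])):
    p=pickle.load(open(n+'.pkl','rb'))
    c=np.array([atz(p,((x+.5)/8-.5+ox,(y+.5)/8-.5+oy),.085)[:2] for x,y in cs])
    m=c.mean(0);print(n,c.round(3).tolist(),m,np.linalg.norm(np.diff(c,axis=0),axis=1))
    v=m-np.array([.5845,-.0335]);print(np.degrees(np.arctan2(v[1],v[0])))
s=observe();print(s['clock'])
print(shift((.5845,-.0335,.215),85.4,s));print(s['joints'].round(2))
E
```

```text
s2 [[0.543, 0.268], [0.506, 0.371], [0.604, 0.408], [0.641, 0.305]] [0.57372723 0.33776778] [0.10888509 0.10487272 0.10963078]
91.66203798259315
d2 [[0.641, 0.303], [0.539, 0.265], [0.501, 0.366], [0.603, 0.402]] [0.57091697 0.33390045] [0.10917205 0.10784325 0.10793418]
92.11729796322543
4.55
[array([-0.073 ,  0.1143, -0.0282]), array([-0.04, -9.35,  0.03])]
[-0.37  0.48  0.52  1.38 -0.24  1.35  1.48]
```

Request:
{"api": "arm_command", "payload": {
  "plan": [
    [[-0.073, 0.07, -0.028], [0, 43, 0]],
    [[-0.073, 0.07, -0.028], [0, 43, 0]],
    [[-0.073, 0.07, -0.028], [0, 43, 0]],
    [[-0.073, 0.07, -0.028], [0, 43, 0]],
    [[-0.073, 0.07, -0.028], [0, 43, 0]]
  ]
}}

```text
clock: 5.05
position: [0.5841, -0.0334, 0.2589]
ee_rot: [-1.426, 0.78, -0.779]
force: [0.3, 0.3, 0.2]
width: 1.004
```

Request:
{"api": "arm_command", "payload": {
  "plan": [
    [[0, 0, 0], [0, 43, 0]],
    [[0, 0, 0], [0, 43, 0]],
    [[0, 0, 0], [0, 43, 0]],
    [[0, 0, 0], [0, 43, 0]],
    [[0, 0, 0], [0, 43, 0]]
  ]
}}

```text
clock: 5.55
position: [0.5847, -0.0334, 0.2591]
ee_rot: [-1.118, 1.34, -1.339]
force: [0.1, 0.2, -0.4]
width: 0.998
```

Request:
{"api": "arm_command", "payload": {
  "plan": [
    [[0, 0, 0], [0, 43, 0]],
    [[0, 0, 0], [0, 43, 0]],
    [[0, 0, 0], [0, 43, 0]],
    [[0, 0, 0], [0, 43, 0]],
    [[0, 0, 0], [0, 43, 0]]
  ]
}}

```text
clock: 6.05
position: [0.5848, -0.0333, 0.2591]
ee_rot: [-0.615, 1.853, -1.852]
force: [-0.4, -0.1, 0.5]
width: 0.999
```

```bash
python3 - <<'E'
from h import *
s=observe();print(s['clock'],s['position'],shift((.5845,-.0335,.215),-94.65,s));print(s['joints'].round(2))
E
```

```text
6.05 [ 0.58476789 -0.03328169  0.25910025] [array([0.0004, 0.0441, 0.    ]), array([ 4.000e-02,  4.143e+01, -4.000e-02])]
[-0.75  0.54  1.1   1.71 -0.51  1.21 -0.44]
```

Request:
{"api": "arm_command", "payload": {
  "plan": [
    [[0, 0.044, 0], [0, 41.4, 0]],
    [[0, 0.044, 0], [0, 41.4, 0]],
    [[0, 0.044, 0], [0, 41.4, 0]],
    [[0, 0.044, 0], [0, 41.4, 0]],
    [[0, 0.044, 0], [0, 41.4, 0]]
  ]
}}

```text
clock: 6.55
position: [0.5848, -0.0332, 0.2148]
ee_rot: [-0.088, -2.181, 2.18]
force: [0.2, 0.1, 0.3]
width: 1.005
```

```bash
python3 - <<'E'
from h import *
s=observe();print(s['clock'],s['position'],shift((.5845,-.0335,.148),-94.65,s));print(s['joints'].round(2))
p=get_image('wrist');save(p,'w4.png')
T=toolT(s)@p['mount']
# project expected wing top ends
W=np.linalg.inv(T)
for h in (-1,1):
    a=np.radians(-4.65);q=np.array([.5845+h*.028*np.cos(a),-.0335+h*.028*np.sin(a),.155,1]);c=W@q
    print(cv2.projectPoints(np.array([[c[0],-c[1],-c[2]]]),np.zeros(3),np.zeros(3),p['camera_matrix'],np.array(p['distortion']))[0].ravel())
E
```

```text
6.55 [ 0.58479784 -0.03320472  0.21483126] [array([0.0003, 0.0668, 0.0003]), array([0.02, 0.05, 0.  ])]
[-0.79  0.68  1.24  1.77 -0.69  1.21 -0.99]
[261.43037931 244.26278334]
[261.44571631 174.14558107]
```

View pics/w4.png

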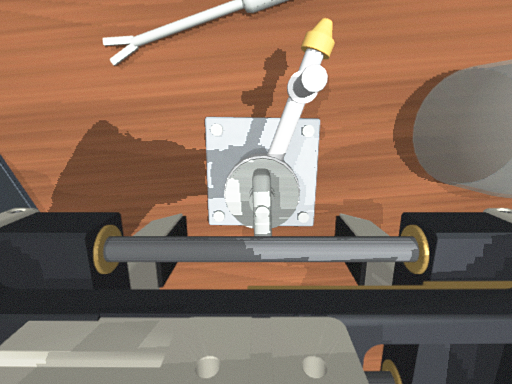

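Request:
{"api": "arm_command", "payload": {
  "plan": [
    [[0, 0.04, 0], [0, 0, 0]],
    [[0, 0.066, 0], [0, 0, 0]],
    [[0, 0.066, 0], [0, 0, 0]]
  ]
}}

```text
clock: 6.9
position: [0.583, -0.0325, 0.1461]
ee_rot: [-0.073, -2.183, 2.181]
force: [-1.1, 0.7, 0.6]
width: 0.995
```

Request:
{"api": "arm_command", "payload": {
  "plan": [
    [[0, 0, 0], [0, 0, 0]],
    [[0, 0, 0], [0, 0, 0]],
    [[0, 0, 0], [0, 0, 0]],
    [[0, 0, 0], [0, 0, 0]],
    [[0, 0, 0], [0, 0, 0]]
  ],
  "fingers": 1,
  "squeeze": 45
}}

```text
clock: 7.4
position: [0.5852, -0.0336, 0.1494]
ee_rot: [-0.082, -2.184, 2.184]
force: [-0.4, 0.2, 0.1]
width: 0.616
```

```bash
python3 - <<'E'
from h import *
s=observe();print(s['clock'],s['position'],s['width']*92,s['force'],s['ft_torque'])
E
```

```text
7.4 [ 0.58515924 -0.03362907  0.14939062] 56.64204754948705 [-0.35424394  0.16353147  0.14215709] [ 0.01338     0.15421257 -0.0061785 ]
```

Fingers are still closing; wait.

Request:
{"api": "arm_command", "payload": {
  "plan": [
    [[0, 0, 0], [0, 0, 0]],
    [[0, 0, 0], [0, 0, 0]],
    [[0, 0, 0], [0, 0, 0]],
    [[0, 0, 0], [0, 0, 0]],
    [[0, 0, 0], [0, 0, 0]]
  ]
}}

```text
clock: 7.9
position: [0.5848, -0.0341, 0.1488]
ee_rot: [-0.082, -2.182, 2.184]
force: [0.1, -1.9, -0.2]
width: 0.213
```

Request:
{"api": "arm_command", "payload": {
  "plan": [
    [[0, 0, 0], [0, 0, 0]],
    [[0, 0, 0], [0, 0, 0]],
    [[0, 0, 0], [0, 0, 0]]
  ]
}}

```text
clock: 8.2
position: [0.5848, -0.0341, 0.1488]
ee_rot: [-0.082, -2.182, 2.184]
force: [-0.4, -2.7, -1.9]
width: 0.209
```

```bash
python3 - <<'E'
from h import *
s=observe();print(s['clock'],s['position'],s['width']*92,s['force'],s['ft_torque'],shift((.5845,-.0335,.148),-94.65,s))
E
```

```text
8.2 [ 0.58484249 -0.03407262  0.14883257] 19.19020973457651 [-0.36015765 -2.66944541 -1.89480394] [-0.81173124  0.15932198 -0.01399937] [array([ 0.0004,  0.0008, -0.0005]), array([-0.03,  0.34, -0.01])]
```

```bash
python3 - <<'E'
from h import *
p=get_image('wrist');save(p,'w5.png')
cv2.imwrite('pics/w5c.png',cv2.resize(p['color'][90:290,160:360,::-1],None,fx=3,fy=3,interpolation=cv2.INTER_CUBIC))
E
```

```text
(no output)
```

View pics/w5c.png

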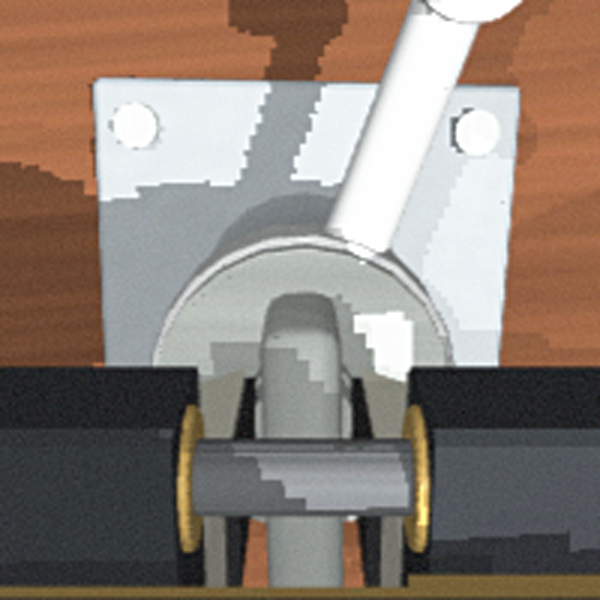

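Request:
{"api": "arm_command", "payload": {
  "plan": [
    [[0, 0, 0], [0, -7, 0]],
    [[0, -0.0005, 0], [0, -14, 0]],
    [[0, -0.0005, 0], [0, -21, 0]],
    [[0, -0.001, 0], [0, -28, 0]],
    [[0, -0.001, 0], [0, -35, 0]]
  ]
}}

```text
clock: 8.75
position: [0.5848, -0.0338, 0.1498]
ee_rot: [-0.531, 1.916, -1.917]
force: [-0.3, -2.5, -1.7]
width: 0.213
```

```bash
python3 - <<'E'
from h import *
s=observe();print(s['clock'],s['position'],s['width']*92,s['force'],s['ft_torque'],shift((.5845,-.0335,.149),-94.65+70,s),s['joints'].round(2))
E
```

```text
8.75 [ 0.5847917  -0.03380962  0.14980932] 19.58530938334747 [-0.31137437 -2.50863842 -1.69483694] [-0.62035682  0.21100631 -0.25263062] [array([ 0.0001,  0.0008, -0.0004]), array([-0.000e+00, -3.439e+01,  1.000e-02])] [-0.68  0.66  1.01  1.84 -0.65  1.02 -0.43]
```

Request:
{"api": "arm_command", "payload": {
  "plan": [
    [[0, 0, 0], [0, -7, 0]],
    [[0, -0.0005, 0], [0, -14, 0]],
    [[0, -0.0005, 0], [0, -21, 0]],
    [[0, -0.001, 0], [0, -28, 0]],
    [[0, -0.001, 0], [0, -35, 0]]
  ]
}}

```text
clock: 9.25
position: [0.5846, -0.0336, 0.1509]
ee_rot: [-0.981, 1.512, -1.511]
force: [-1.9, -2.1, 1.0]
width: 0.209
```

Request:
{"api": "arm_command", "payload": {
  "plan": [
    [[0, 0, 0], [0, 0, 0]]
  ]
}}

```text
clock: 9.35
position: [0.5846, -0.0336, 0.1509]
ee_rot: [-0.979, 1.514, -1.512]
force: [-0.5, -1.7, 0.3]
width: 0.21
```

```bash
python3 - <<'E'
from h import *
s=observe();print(s['clock'],s['position'],s['width']*92,s['force'],s['ft_torque'],shift((.5845,-.0335,.149),-94.65+70,s),s['joints'].round(2))
p=get_image('wrist');save(p,'w6.png')
E
```

```text
9.35 [ 0.58461068 -0.03357438  0.15090984] 19.347553531678074 [-0.48315844 -1.66131224  0.31633106] [-0.42921695  0.24826251 -0.08839695] [array([-0.    ,  0.0019, -0.0001]), array([ 0.03,  0.45, -0.04])] [-0.59  0.58  0.84  1.83 -0.53  0.96  0.05]
```

View pics/w6.png

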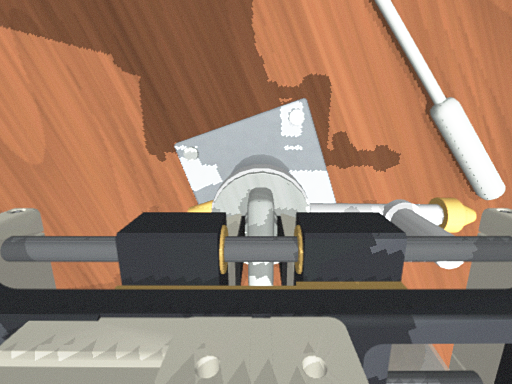

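Request:
{"api": "arm_command", "payload": {
  "plan": [
    [[0, 0, 0], [0, 0, 0]],
    [[0, 0, 0], [0, 0, 0]],
    [[0, 0, 0], [0, 0, 0]],
    [[0, -0.035, 0], [0, 0, 0]],
    [[0, -0.065, 0], [0, 0, 0]]
  ],
  "fingers": -0.4
}}

```text
clock: 9.9
position: [0.5846, -0.0334, 0.2164]
ee_rot: [-0.979, 1.515, -1.515]
force: [0.8, 0.2, 0.1]
width: 0.594
```

```bash
python3 - <<'E'
from h import *
s=observe();p=get_image('wrist');save(p,'w7.png');T=toolT(s)@p['mount']
print(s['clock'],s['position'],s['width']*92,s['force'],s['ft_torque'])
r=place_of(p,'post_grip');q=place_of(p,'nozzle_tip')
for i,z in ((r,.143),(q,.095)):
  for k in i[:1]:print(k,atz(p,k['point'],z,T))
a=np.radians(-25.4)
print(shift((.5845+.1*np.cos(a),-.0335+.1*np.sin(a),.215),15,s),s['joints'].round(2))
E
```

```text
9.9 [ 0.58461424 -0.03344948  0.2164029 ] 54.63670335812983 [0.76760361 0.24155473 0.14159296] [-0.09161949  0.03829157 -0.02861494]
{'point': [385.0, 204.5], 'confidence': 0.7} [ 0.67605916 -0.07479708  0.143     ]
{'point': [420.1, 194.7], 'confidence': 0.6} [ 0.72536558 -0.10274632  0.095     ]
[array([0.0019, 0.0013, 0.0999]), array([ 7.000e-02, -3.934e+01,  3.000e-02])] [-0.64  0.52  0.9   1.76 -0.45  1.09 -0.01]
```

View pics/w7.png

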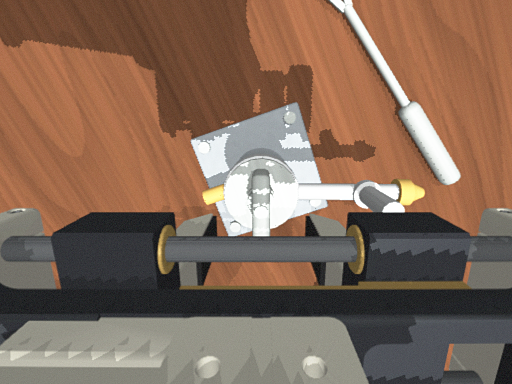

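Request:
{"api": "arm_command", "payload": {
  "plan": [
    [[0.002, 0, 0.1], [0, -39.3, 0]],
    [[0.002, 0, 0.1], [0, -39.3, 0]],
    [[0.002, 0, 0.1], [0, -39.3, 0]],
    [[0.002, 0, 0.1], [0, -39.3, 0]],
    [[0.002, 0, 0.1], [0, -39.3, 0]]
  ]
}}

```text
clock: 10.55
position: [0.675, -0.0767, 0.2141]
ee_rot: [-1.325, 1.012, -1.009]
force: [-0.0, -0.4, 0.2]
width: 0.696
```

```bash
python3 - <<'E'
from h import *
s=observe();p=get_image('wrist');save(p,'w8.png');T=toolT(s)@p['mount']
print(s['clock'],s['position'],s['width']*92)
r=place_of(p,'post_grip');q=place_of(p,'wing_grip')
for i,z in ((r,.143),(q,.147)):
  for k in i[:1]:print(k,atz(p,k['point'],z,T))
a=np.radians(-25.4)
print(shift((.5845+.1*np.cos(a),-.0335+.1*np.sin(a),.146),15,s),s['joints'].round(2))
E
```

```text
10.55 [ 0.67495125 -0.07670199  0.21410125] 64.06562426775518
{'point': [154.9, 123.6], 'confidence': 0.62} [ 0.58372398 -0.03536627  0.147     ]
[array([-0.0003,  0.0681,  0.0001]), array([ 0.11,  0.29, -0.05])] [-0.36  0.62  0.66  1.51 -0.4   1.16  0.64]
```

View pics/w8.png

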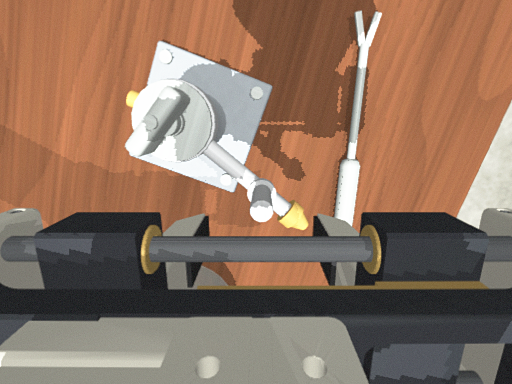

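Request:
{"api": "arm_command", "payload": {
  "plan": [
    [[0, 0.04, 0], [0, 0, 0]],
    [[0, 0.068, 0], [0, 0, 0]],
    [[0, 0.068, 0], [0, 0, 0]]
  ]
}}

```text
clock: 11.0
position: [0.6725, -0.0753, 0.1434]
ee_rot: [-1.325, 1.022, -1.011]
force: [-1.0, 0.3, -0.7]
width: 0.703
```

Request:
{"api": "arm_command", "payload": {
  "plan": [
    [[0, 0, 0], [0, 0, 0]],
    [[0, 0, 0], [0, 0, 0]],
    [[0, 0, 0], [0, 0, 0]],
    [[0, 0, 0], [0, 0, 0]],
    [[0, 0, 0], [0, 0, 0]]
  ],
  "fingers": 1,
  "squeeze": 15
}}

```text
clock: 11.5
position: [0.6755, -0.0766, 0.1486]
ee_rot: [-1.321, 1.013, -1.015]
force: [-0.6, 0.7, 0.3]
width: 0.313
```

Request:
{"api": "arm_command", "payload": {
  "plan": [
    [[0, 0, 0], [0, 0, 0]],
    [[0, 0, 0], [0, 0, 0]],
    [[0, 0, 0], [0, 0, 0]]
  ]
}}

```text
clock: 11.8
position: [0.6753, -0.0766, 0.1481]
ee_rot: [-1.322, 1.014, -1.014]
force: [-1.6, -0.3, 2.1]
width: 0.194
```

```bash
cat > arc.py <<'E'
from h import *
import sys
# rows: headings from a0 in 5 steps, given in tool axes relative to now (yaw kept)
s=observe();print(s['clock'],s['position'].round(4),s['width']*92,s['force'].round(1),s['ft_torque'].round(2),s['joints'].round(2))
c=np.array([.5845,-.0335]);v=s['position'][:2]-c
print('radius',np.hypot(*v),'heading',np.degrees(np.arctan2(v[1],v[0])))
T=toolT(s)
for h in map(float,sys.argv[1:]):
    a=np.radians(h);t=np.array([c[0]+.1*np.cos(a),c[1]+.1*np.sin(a),.146])
    print(h,(T[:3,:3].T@(t-T[:3,3])).round(3))
E
python3 arc.py -18 -8 2 12 22
```

```text
11.8 [ 0.6753 -0.0766  0.1481] 17.852334481612942 [-1.6 -0.3  2.1] [-0.01  0.17 -0.01] [-0.35  0.67  0.63  1.58 -0.44  1.04  0.67]
radius 0.10047189053719986 heading -25.37753327883309
-18.0 [-0.011  0.002  0.007]
-8.0 [-0.026  0.002  0.016]
2.0 [-0.043  0.002  0.021]
12.0 [-0.06   0.002  0.023]
22.0 [-0.077  0.002  0.023]
```

Request:
{"api": "arm_command", "payload": {
  "plan": [
    [[-0.011, 0, 0.007], [0, 0, 0]],
    [[-0.026, 0, 0.016], [0, 0, 0]],
    [[-0.043, 0, 0.021], [0, 0, 0]],
    [[-0.06, 0, 0.023], [0, 0, 0]],
    [[-0.077, 0, 0.023], [0, 0, 0]]
  ]
}}

```text
clock: 12.3
position: [0.676, 0.0046, 0.1478]
ee_rot: [-1.325, 1.016, -1.013]
force: [-15.0, -9.3, 11.5]
width: 0.189
```

```bash
python3 arc.py 32 42 52 62 72
```

```text
12.3 [0.676  0.0046 0.1478] 17.344983036140363 [-15.   -9.3  11.5] [-2.02  3.25  0.21] [-0.47  0.67  0.64  1.58 -0.44  1.04  0.55]
radius 0.0991732988032635 heading 22.61626611014833
32.0 [-0.016  0.002 -0.003]
42.0 [-0.032  0.002 -0.009]
52.0 [-0.047  0.002 -0.018]
62.0 [-0.06   0.002 -0.03 ]
72.0 [-0.071  0.002 -0.044]
```

```bash
python3 - <<'E'
from h import *
p=get_image('wrist');save(p,'w9.png');s=observe();print(s['force'],s['position'],s['clock'])
E
```

```text
[-11.87334159  -4.67709719  15.11277197] [0.67438736 0.00776181 0.1475386 ] 12.35
```

View pics/w9.png

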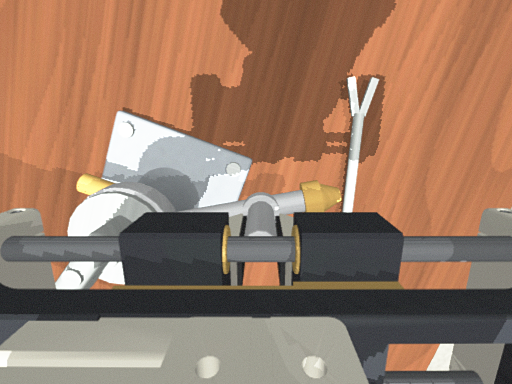

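Request:
{"api": "arm_command", "payload": {
  "plan": [
    [[-0.001, -0.001, -0.001], [0, 0, 0]],
    [[-0.001, -0.001, -0.001], [0, 0, 0]]
  ],
  "squeeze": 6
}}

```text
clock: 12.55
position: [0.6748, 0.0068, 0.1477]
ee_rot: [-1.324, 1.016, -1.01]
force: [-4.5, -0.0, -2.5]
width: 0.193
```

```bash
python3 arc.py 32 42 52 62 72
```

```text
12.55 [0.6748 0.0068 0.1477] 17.79677168216065 [-4.5 -0.  -2.5] [-0.33  0.93  0.04] [-0.48  0.67  0.63  1.59 -0.44  1.04  0.55]
radius 0.09882680349182767 heading 24.034737592609133
32.0 [-0.014  0.002 -0.002]
42.0 [-0.03   0.002 -0.008]
52.0 [-0.045  0.002 -0.018]
62.0 [-0.058  0.002 -0.029]
72.0 [-0.068  0.002 -0.043]
```

Request:
{"api": "arm_command", "payload": {
  "plan": [
    [[-0.013, 0, -0.003], [0, 0, 0]],
    [[-0.028, 0, -0.008], [0, 0, 0]],
    [[-0.043, 0, -0.018], [0, 0, 0]],
    [[-0.056, 0, -0.029], [0, 0, 0]],
    [[-0.067, 0, -0.043], [0, 0, 0]]
  ]
}}

```text
clock: 13.05
position: [0.6167, 0.0586, 0.1485]
ee_rot: [-1.323, 1.014, -1.015]
force: [-0.4, -5.4, -3.3]
width: 0.192
```

Request:
{"api": "arm_command", "payload": {
  "plan": [
    [[0, 0, 0], [0, 0, 0]]
  ]
}}

```text
clock: 13.15
position: [0.6151, 0.0596, 0.1485]
ee_rot: [-1.323, 1.015, -1.012]
force: [-2.0, -3.8, -5.3]
width: 0.195
```

```bash
python3 arc.py 77 82 87 91.9
```

```text
13.15 [0.6151 0.0596 0.1485] 17.93617732771283 [-2.  -3.8 -5.3] [-0.83  0.39 -0.05] [-0.61  0.58  0.65  1.74 -0.42  0.96  0.47]
radius 0.0979519630740799 heading 71.7973004802711
77.0 [-0.006  0.002 -0.007]
82.0 [-0.01   0.002 -0.015]
87.0 [-0.013  0.003 -0.023]
91.9 [-0.015  0.003 -0.031]
```

Request:
{"api": "arm_command", "payload": {
  "plan": [
    [[-0.006, 0, -0.008], [0, 0, 0]],
    [[-0.01, 0, -0.016], [0, 0, 0]],
    [[-0.013, 0, -0.024], [0, 0, 0]],
    [[-0.015, 0, -0.032], [0, 0, 0]],
    [[-0.015, 0, -0.032], [0, 0, 0]]
  ]
}}

```text
clock: 13.65
position: [0.5815, 0.066, 0.149]
ee_rot: [-1.321, 1.014, -1.011]
force: [-1.6, 4.5, -2.4]
width: 0.193
```

```bash
python3 arc.py 91.9; python3 - <<'E'
from h import *
p=get_image('wrist');save(p,'w10.png')
E
```

```text
13.65 [0.5815 0.066  0.149 ] 17.798472656706753 [-1.6  4.5 -2.4] [ 0.83  0.2  -0.08] [-0.66  0.53  0.66  1.83 -0.41  0.92  0.45]
radius 0.09952859239123314 heading 91.72787136632552
91.9 [-0.001  0.003 -0.   ]
```

View pics/w10.png

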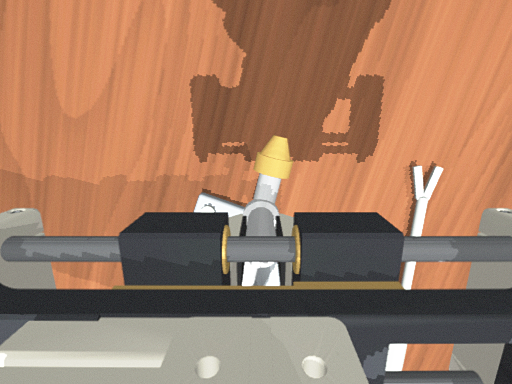

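Request:
{"api": "arm_command", "payload": {
  "plan": [
    [[0, 0, 0], [0, 0, 0]],
    [[0, 0, 0], [0, 0, 0]],
    [[0, 0, 0], [0, 0, 0]],
    [[0, -0.035, 0], [0, 0, 0]],
    [[0, -0.07, 0], [0, 0, 0]]
  ],
  "fingers": -0.4
}}

```text
clock: 14.2
position: [0.5821, 0.0635, 0.219]
ee_rot: [-1.324, 1.016, -1.014]
force: [1.4, 0.6, 0.2]
width: 0.579
```

```bash
python3 - <<'E'
from h import *
s=observe();print(s['clock'],s['position'],s['width'],shift((.5845,-.0335,.225),-24.65,s),s['joints'].round(2))
E
```

```text
14.2 [0.5821131  0.06354346 0.21899789] 0.5785646276898927 [array([ 0.0944, -0.0059, -0.0228]), array([ 0.11, 39.61,  0.09])] [-0.7   0.46  0.72  1.75 -0.34  1.06  0.4 ]
```

Request:
{"api": "arm_command", "payload": {
  "plan": [
    [[0.094, -0.02, -0.023], [0, 39.6, 0]],
    [[0.094, -0.02, -0.023], [0, 39.6, 0]],
    [[0.094, -0.02, -0.023], [0, 39.6, 0]],
    [[0.094, -0.02, -0.023], [0, 39.6, 0]],
    [[0.094, -0.02, -0.023], [0, 39.6, 0]]
  ]
}}

```text
clock: 14.7
position: [0.5849, -0.0335, 0.2391]
ee_rot: [-0.97, 1.522, -1.524]
force: [-0.4, 0.9, -1.0]
width: 0.699
```

Request:
{"api": "arm_command", "payload": {
  "plan": [
    [[0, 0, 0], [0, 0, 0]]
  ]
}}

```text
clock: 14.8
position: [0.5849, -0.033, 0.2388]
ee_rot: [-0.974, 1.519, -1.52]
force: [0.5, 1.0, 0.4]
width: 0.695
```

```bash
python3 - <<'E'
from h import *
import pickle
s=observe();p=get_image('wrist');save(p,'w11.png');T=toolT(s)@p['mount'];pickle.dump((p,T),open('w11.pkl','wb'))
print(s['clock'],s['position'],s['width'])
for n,z in [('wing_grip',.147),('post_grip',.143),('nozzle_tip',.095),('swivel',.095),('pedestal',0),('square_pot',0)]:
    for r in place_of(p,n)[:1]:
        x=atz(p,r['point'],z,T);v=x[:2]-[.5845,-.0335]
        print(n,np.round(r['point'],1),round(r['confidence'],2),x.round(4),np.degrees(np.arctan2(v[1],v[0])),np.hypot(*v))
print(shift((.5845,-.0335,.150),-24.65,s))
cv2.imwrite('pics/w11c.png',cv2.resize(p['color'][60:210,140:320,::-1],None,fx=4,fy=4,interpolation=cv2.INTER_CUBIC))
E
```

```text
14.8 [ 0.58485037 -0.0329556   0.23878951] 0.694711829244461
wing_grip [262.  204.6] 0.79 [ 0.5835 -0.0386  0.147 ] -101.25594958046294 0.005249040215069673
post_grip [203.9  91.2] 0.66 [0.5805 0.0669 0.143 ] 92.30957789244863 0.10047927665101854
nozzle_tip [190.  39.] 0.95 [0.5835 0.1214 0.095 ] 90.378067066438 0.1549001696684073
swivel [190.   39.4] 0.68 [0.5833 0.1211 0.095 ] 90.43854490953863 0.15460235597991165
pedestal [260.9 168.6] 0.96 [ 0.5853 -0.0328  0.    ] 40.90567342043201 0.0011025376540457496
[array([ 0.0006,  0.0888, -0.0001]), array([-0.02, -0.05,  0.04])]
```

View pics/w11.png

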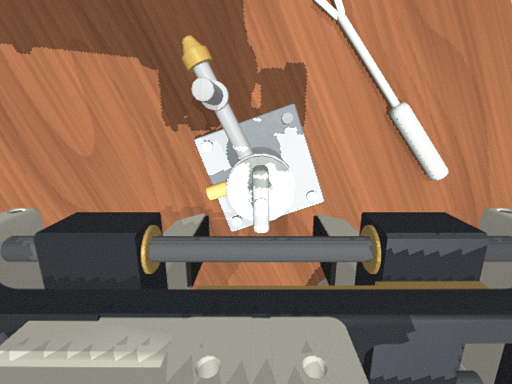

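View pics/w11c.png

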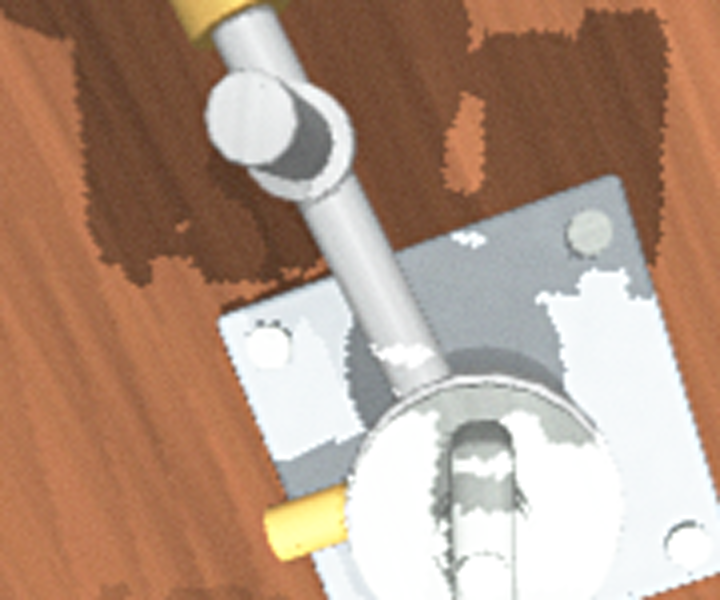

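```bash
python3 - <<'E'
from h import *
import pickle
p,T=pickle.load(open('w11.pkl','rb'))
f=lambda x,y:((x+.5)/4-.5+140,(y+.5)/4-.5+60)
c=np.array([.5845,-.0335])
for n,q,z in (('posttop',f(252,117),.158),('tube hub',f(421,383),.095),('tube far',f(258,35),.095),('collar',f(303,143),.107),('tip',(188.5,38),.095)):
    x=atz(p,q,z,T);v=x[:2]-c;print(n,x.round(4),np.degrees(np.arctan2(v[1],v[0])).round(2),np.hypot(*v).round(4))
cv2.imwrite('pics/w11d.png',cv2.resize(p['color'][25:110,170:260,::-1],None,fx=6,fy=6,interpolation=cv2.INTER_CUBIC))
E
```

```text
posttop [0.5824 0.0662 0.158 ] 91.19 0.0998
tube hub [0.583  0.0019 0.095 ] 92.38 0.0354
tube far [0.5836 0.0933 0.095 ] 90.4 0.1268
collar [0.5835 0.0652 0.107 ] 90.58 0.0987
tip [0.5826 0.1227 0.095 ] 90.69 0.1562
```

View pics/w11d.png

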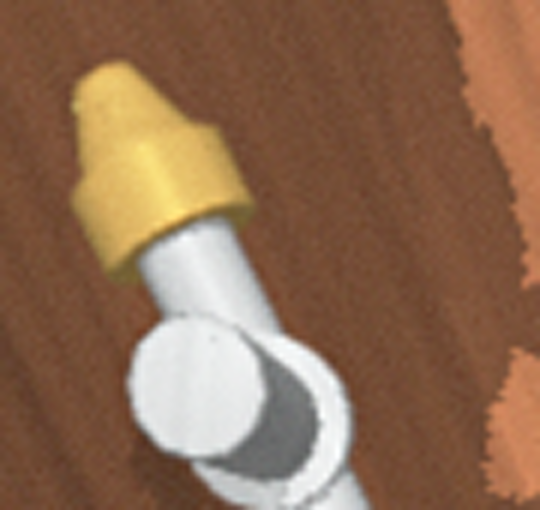

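Request:
{"api": "arm_command", "payload": {
  "plan": [
    [[0, 0.045, 0], [0, 0, 0]],
    [[0, 0.088, 0], [0, 0, 0]],
    [[0, 0.088, 0], [0, 0, 0]]
  ]
}}

```text
clock: 15.45
position: [0.5815, -0.0316, 0.1465]
ee_rot: [-0.982, 1.523, -1.515]
force: [-0.4, 1.0, -0.4]
width: 0.699
```

Request:
{"api": "arm_command", "payload": {
  "plan": [
    [[0, 0, 0], [0, 0, 0]],
    [[0, 0, 0], [0, 0, 0]],
    [[0, 0, 0], [0, 0, 0]],
    [[0, 0, 0], [0, 0, 0]],
    [[0, 0, 0], [0, 0, 0]]
  ],
  "fingers": 1,
  "squeeze": 50
}}

```text
clock: 15.95
position: [0.5851, -0.0324, 0.1517]
ee_rot: [-0.973, 1.517, -1.518]
force: [0.5, 0.6, -0.3]
width: 0.315
```

Request:
{"api": "arm_command", "payload": {
  "plan": [
    [[0, 0, 0], [0, 0, 0]],
    [[0, 0, 0], [0, 0, 0]],
    [[0, 0, 0], [0, 0, 0]],
    [[0, 0, 0], [0, 0, 0]]
  ]
}}

```text
clock: 16.35
position: [0.5851, -0.0325, 0.1512]
ee_rot: [-0.974, 1.517, -1.518]
force: [0.6, -0.3, 5.3]
width: 0.208
```

```bash
python3 - <<'E'
from h import *
s=observe();print(s['clock'],s['position'],s['width']*92,s['force'],s['ft_torque'],shift((.5845,-.0335,.150),-94.65,s),s['joints'].round(2))
E
```

```text
16.35 [ 0.5850814  -0.03251601  0.15121151] 19.105573776644565 [ 0.62321542 -0.25731562  5.27046121] [-0.00674308  0.05113876 -0.00168788] [array([ 0.0011,  0.0012, -0.0001]), array([-2.000e-02,  7.007e+01, -5.000e-02])] [-0.6   0.58  0.84  1.83 -0.53  0.96  0.05]
```

Request:
{"api": "arm_command", "payload": {
  "plan": [
    [[0.001, 0, 0], [0, 7, 0]],
    [[0.001, 0.0005, 0], [0, 14, 0]],
    [[0.001, 0.0005, 0], [0, 21, 0]],
    [[0.001, 0.001, 0], [0, 28, 0]],
    [[0.001, 0.001, 0], [0, 35, 0]]
  ]
}}

```text
clock: 16.85
position: [0.5857, -0.0332, 0.1503]
ee_rot: [-0.516, 1.923, -1.925]
force: [4.9, 0.0, -1.8]
width: 0.208
```

Request:
{"api": "arm_command", "payload": {
  "plan": [
    [[0, 0, 0], [0, 7, 0]],
    [[0, 0.0005, 0], [0, 14, 0]],
    [[0, 0.0005, 0], [0, 21, 0]],
    [[0, 0.001, 0], [0, 28, 0]],
    [[0, 0.001, 0], [0, 33, 0]]
  ]
}}

```text
clock: 17.35
position: [0.5859, -0.0341, 0.1493]
ee_rot: [-0.058, -2.196, 2.2]
force: [5.4, -4.1, -0.3]
width: 0.206
```

```bash
python3 - <<'E'
from h import *
s=observe();print(s['clock'],s['position'],s['width']*92,s['force'],s['ft_torque'],shift((.5845,-.0335,.149),-94.65,s),s['joints'].round(2))
E
```

```text
17.35 [ 0.58586413 -0.03413069  0.14931446] 18.992096853246196 [ 5.41902754 -4.12043475 -0.25473718] [-0.69294726 -1.03779807  0.33627083] [array([ 0.0014,  0.0003, -0.0006]), array([-0.11,  1.82, -0.18])] [-0.74  0.74  1.16  1.84 -0.77  1.09 -0.91]
```

Request:
{"api": "arm_command", "payload": {
  "plan": [
    [[0, 0, 0], [0, 2, 0]],
    [[0, 0, 0], [0, 4, 0]],
    [[0, 0, 0], [0, 4, 0]]
  ]
}}

```text
clock: 17.65
position: [0.5858, -0.0342, 0.1492]
ee_rot: [-0.129, -2.161, 2.166]
force: [6.4, -2.4, -0.8]
width: 0.205
```

```bash
cat > st.py <<'E'
from h import *
s=observe();print(s['clock'],s['position'],s['width']*92,s['force'].round(1),s['ft_torque'].round(2),shift((.5845,-.0335,.149),-94.65,s),s['joints'].round(2))
E
python3 st.py
```

```text
17.65 [ 0.58584383 -0.03423076  0.14917973] 18.85514422048723 [ 6.4 -2.4 -0.8] [-0.62 -1.1   0.29] [array([ 0.0014,  0.0002, -0.0006]), array([-0.12, -1.98, -0.18])] [-0.75  0.75  1.18  1.85 -0.78  1.1  -0.96]
```

Request:
{"api": "arm_command", "payload": {
  "plan": [
    [[0, 0, 0], [0, 2, 0]],
    [[0, 0, 0], [0, 4, 0]],
    [[0, 0, 0], [0, 4, 0]]
  ]
}}

```text
clock: 17.95
position: [0.5858, -0.0343, 0.1492]
ee_rot: [-0.201, -2.123, 2.128]
force: [6.0, -3.5, -0.7]
width: 0.208
```

```bash
python3 st.py
```

```text
17.95 [ 0.58582499 -0.03431149  0.14915599] 19.12242091677446 [ 6.  -3.5 -0.7] [-0.75 -1.15  0.51] [array([ 0.0015,  0.0002, -0.0006]), array([-0.12, -5.96, -0.18])] [-0.75  0.76  1.19  1.85 -0.8   1.11 -1.02]
```

Request:
{"api": "arm_command", "payload": {
  "plan": [
    [[0, 0, 0], [0, 2, 0]],
    [[0, 0, 0], [0, 4, 0]],
    [[0, 0, 0], [0, 4, 0]]
  ]
}}

```text
clock: 18.25
position: [0.5849, -0.0342, 0.1492]
ee_rot: [-0.27, -2.084, 2.087]
force: [3.4, -3.5, 3.0]
width: 0.206
```

```bash
python3 st.py; python3 - <<'E'
from h import *
p=get_image('wrist')
cv2.imwrite('pics/w12c.png',cv2.resize(p['color'][90:290,160:360,::-1],None,fx=3,fy=3,interpolation=cv2.INTER_CUBIC))
E
```

```text
18.25 [ 0.58491002 -0.03419999  0.14915946] 18.90759262878289 [ 3.4 -3.5  3. ] [-1.01 -0.61  0.36] [array([ 0.0006,  0.0002, -0.0006]), array([ -0.07, -10.02,  -0.09])] [-0.76  0.77  1.21  1.85 -0.81  1.12 -1.08]
```

View pics/w12c.png

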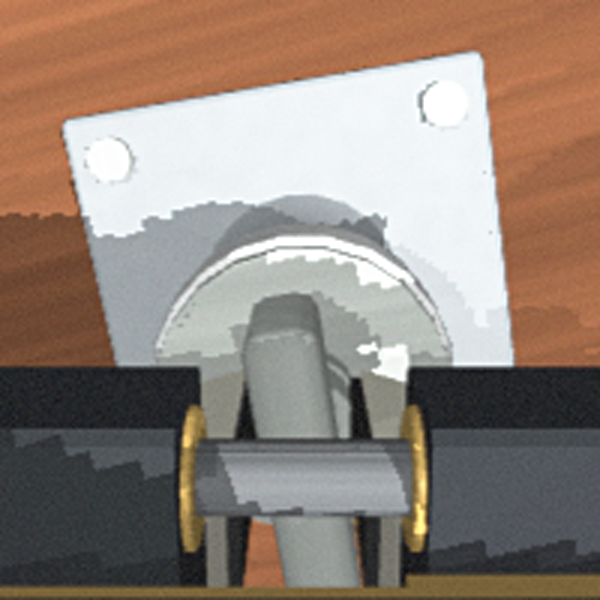

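Request:
{"api": "arm_command", "payload": {
  "plan": [
    [[0, 0, 0], [0, 2, 0]],
    [[0, 0, 0], [0, 4, 0]],
    [[0, 0, 0], [0, 4, 0]]
  ],
  "squeeze": 60
}}

```text
clock: 18.6
position: [0.5839, -0.0339, 0.1491]
ee_rot: [-0.336, -2.045, 2.045]
force: [-1.5, -1.1, 8.1]
width: 0.207
```

```bash
python3 st.py
```

```text
18.6 [ 0.58394179 -0.033934    0.14914226] 19.028404914440188 [-1.5 -1.1  8.1] [-0.64  0.54 -0.06] [array([-0.0004,  0.0001, -0.0006]), array([ -0.03, -14.01,   0.02])] [-0.76  0.78  1.22  1.85 -0.82  1.13 -1.14]
```

Request:
{"api": "arm_command", "payload": {
  "plan": [
    [[0, 0, 0], [0, 2, 0]],
    [[0, 0, 0], [0, 4, 0]],
    [[0, 0, 0], [0, 4, 0]]
  ]
}}

```text
clock: 18.9
position: [0.5838, -0.0339, 0.1491]
ee_rot: [-0.4, -2.004, 2.006]
force: [-1.0, -3.5, 7.3]
width: 0.204
```

```bash
python3 st.py; python3 - <<'E'
from h import *
p=get_image('wrist')
cv2.imwrite('pics/w13c.png',cv2.resize(p['color'][90:290,160:360,::-1],None,fx=3,fy=3,interpolation=cv2.INTER_CUBIC))
E
```

```text
18.9 [ 0.58383587 -0.033938    0.14913849] 18.775593956104743 [-1.  -3.5  7.3] [-0.72  0.5   0.88] [array([-0.0004,  0.0001, -0.0007]), array([ -0.04, -17.94,   0.04])] [-0.77  0.79  1.23  1.85 -0.82  1.14 -1.2 ]
```

View pics/w13c.png

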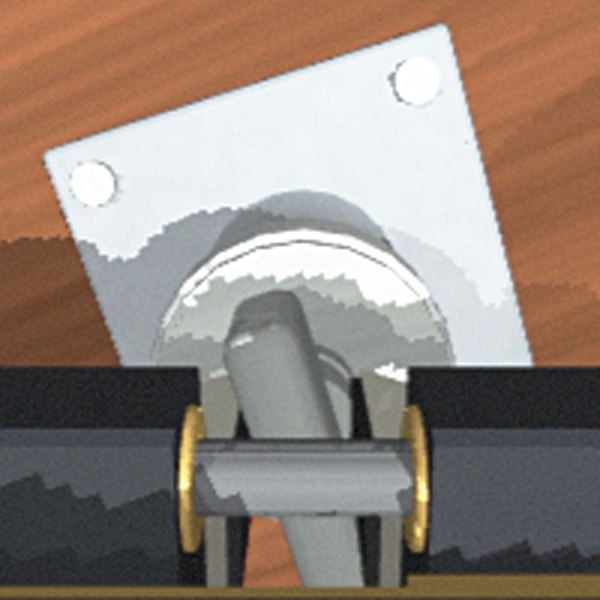

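Request:
{"api": "arm_command", "payload": {
  "plan": [
    [[0, 0, 0], [0, 1.5, 0]],
    [[0, 0, 0], [0, 3, 0]],
    [[0, 0, 0], [0, 3, 0]]
  ]
}}

```text
clock: 19.25
position: [0.5842, -0.0341, 0.1492]
ee_rot: [-0.448, -1.973, 1.975]
force: [0.0, -4.2, 6.2]
width: 0.211
```

```bash
python3 st.py; python3 - <<'E'
from h import *
p=get_image('wrist')
cv2.imwrite('pics/w14c.png',cv2.resize(p['color'][90:290,160:360,::-1],None,fx=3,fy=3,interpolation=cv2.INTER_CUBIC))
E
```

```text
19.25 [ 0.58421519 -0.03405904  0.14919423] 19.41137031622314 [ 0.  -4.2  6.2] [-0.93  0.03  1.29] [array([-0.    ,  0.0002, -0.0006]), array([-6.000e-02, -2.089e+01, -1.000e-02])] [-0.77  0.79  1.24  1.85 -0.83  1.14 -1.24]
```

View pics/w14c.png

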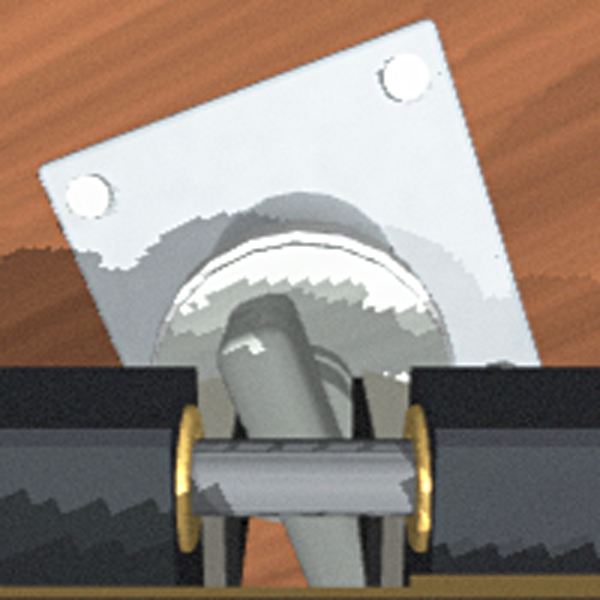

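Request:
{"api": "arm_command", "payload": {
  "plan": [
    [[0, 0, 0], [0, 0, 0]],
    [[0, 0, 0], [0, 0, 0]],
    [[0, 0, 0], [0, 0, 0]],
    [[0, 0, 0], [0, 0, 0]],
    [[0, -0.03, 0], [0, 0, 0]]
  ],
  "fingers": -0.6
}}

```text
clock: 19.8
position: [0.5823, -0.032, 0.1758]
ee_rot: [-0.441, -1.971, 1.972]
force: [0.1, 0.1, 0.6]
width: 0.597
```

Request:
{"api": "arm_command", "payload": {
  "plan": [
    [[0, -0.04, 0], [0, 0, 0]],
    [[0, -0.08, 0], [0, 0, 0]],
    [[0, -0.12, 0], [0, 0, 0]],
    [[0, -0.15, 0], [0, 0, 0]],
    [[0, -0.15, 0], [0, 0, 0]]
  ]
}}

```text
clock: 20.3
position: [0.5855, -0.0346, 0.3329]
ee_rot: [-0.455, -1.978, 1.974]
force: [0.6, -0.4, 0.6]
width: 0.797
```

```bash
python3 st.py; python3 - <<'E'
from h import *
p=get_image('wrist');save(p,'w15.png');p=get_image('scene');save(p,'s3.png')
E
```

```text
20.3 [ 0.58552587 -0.0345773   0.33292982] 73.3668183072301 [ 0.6 -0.4  0.6] [-0.02  0.17  0.04] [array([0.0023, 0.1839, 0.    ]), array([  0.11, -20.95,  -0.32])] [-0.82  0.55  1.28  1.61 -0.54  1.39 -1.5 ]
```

View pics/w15.png

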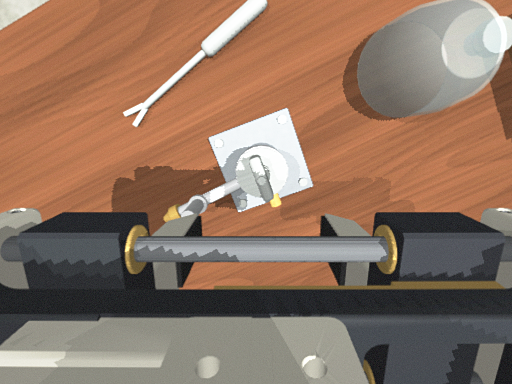

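View pics/s3.png

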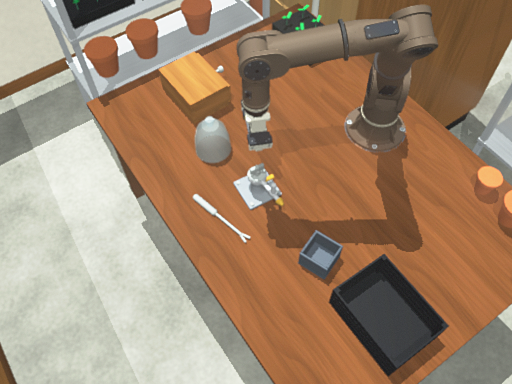

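Request:
{"api": "arm_command", "payload": {
  "plan": [
    [[0.09, 0.02, -0.05], [0, -30, 0]],
    [[0.09, 0.02, -0.05], [0, -30, 0]],
    [[0.09, 0.02, -0.05], [0, -30, 0]],
    [[0.09, 0.02, -0.05], [0, -30, 0]],
    [[0.09, 0.02, -0.05], [0, -30, 0]]
  ]
}}

```text
clock: 20.9
position: [0.5236, 0.0516, 0.3076]
ee_rot: [-0.09, 2.182, -2.181]
force: [-0.2, 0.7, -0.7]
width: 0.8
```

Request:
{"api": "arm_command", "payload": {
  "plan": [
    [[0, 0, 0], [0, 0, 0]],
    [[0, 0, 0], [0, 0, 0]]
  ]
}}

```text
clock: 21.1
position: [0.5246, 0.0501, 0.3083]
ee_rot: [-0.082, 2.184, -2.185]
force: [-0.3, -0.5, 0.2]
width: 0.798
```

```bash
python3 - <<'E'
from h import *
import pickle
s=observe();p=get_image('wrist');save(p,'w16.png');T=toolT(s)@p['mount'];pickle.dump((p,T),open('w16.pkl','wb'))
print(s['clock'],s['position'],s['joints'].round(2))
for n,z in [('wing_grip',.145),('post_grip',.143),('nozzle_tip',.095),('pedestal',0),('square_pot',0)]:
    for r in place_of(p,n)[:1]:
        x=atz(p,r['point'],z,T);v=x[:2]-[.5845,-.0335]
        print(n,np.round(r['point'],1),round(r['confidence'],2),x.round(4),np.degrees(np.arctan2(v[1],v[0])),np.hypot(*v))
E
```

```text
21.1 [0.52460212 0.05005724 0.3083462 ] [-1.07  0.39  1.22  1.78 -0.39  1.25 -1.24]
wing_grip [342.5 134.4] 0.68 [ 0.5819 -0.0344  0.145 ] -161.10147057447168 0.0026982223059724498
post_grip [248.9 129.1] 0.91 [0.5801 0.067  0.143 ] 92.51724443428151 0.10062146775385171
pedestal [313.1 129.2] 0.58 [ 0.5823 -0.0296  0.    ] 119.3958168045447 0.004492498025372919
```

View pics/w16.png

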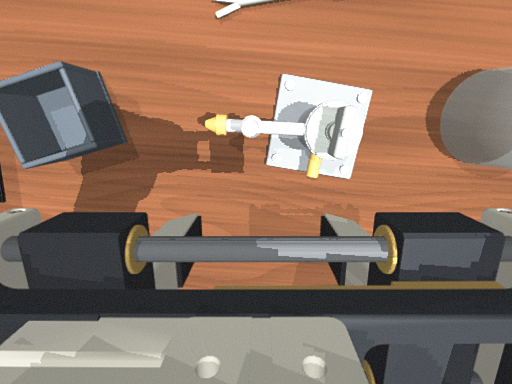

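```bash
python3 - <<'E'
from h import *
import pickle
p,T=pickle.load(open('w16.pkl','rb'))
c=p['color'][...,::-1]
cv2.imwrite('pics/a.png',cv2.resize(c[60:190,195:375],None,fx=4,fy=4,interpolation=cv2.INTER_CUBIC))
cv2.imwrite('pics/b.png',cv2.resize(c[50:180,0:140],None,fx=4,fy=4,interpolation=cv2.INTER_CUBIC))
E
```

```text
(no output)
```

View pics/a.png

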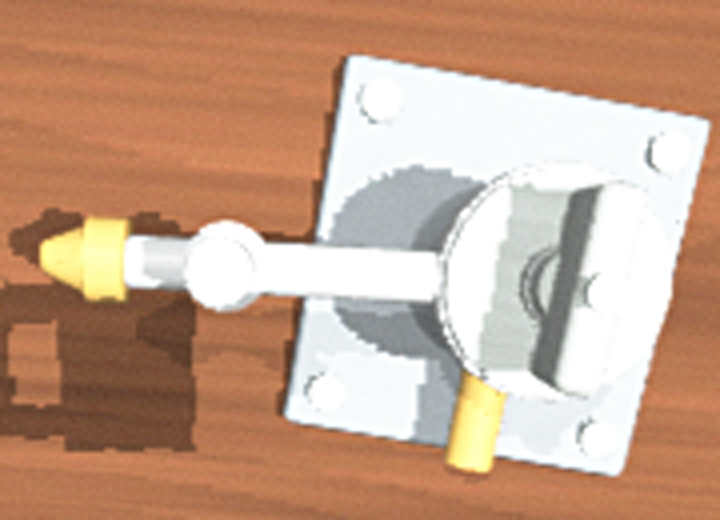

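View pics/b.png

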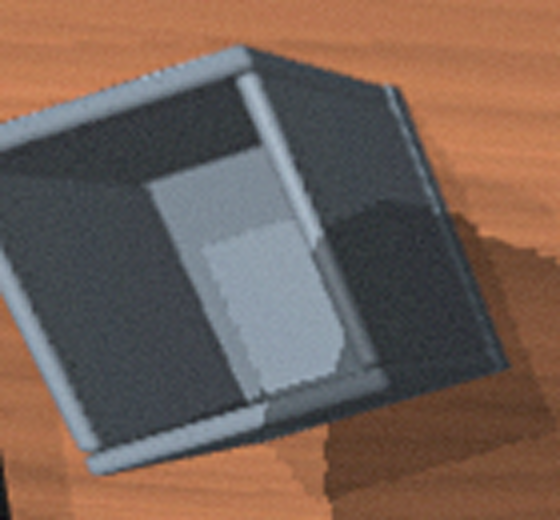

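```bash
python3 - <<'E'
from h import *
import pickle
p,T=pickle.load(open('w16.pkl','rb'))
fa=lambda x,y,z:atz(p,((x+.5)/4-.5+195,(y+.5)/4-.5+60),z,T)[:2]
fb=lambda x,y,z:atz(p,((x+.5)/4-.5,(y+.5)/4-.5+50),z,T)[:2]
h=lambda v:np.degrees(np.arctan2(v[1],v[0])).round(2)
foot=np.array([fa(*q,.012) for q in [(348,55),(711,119),(618,475),(286,415)]]);c2=foot.mean(0)
k=[fb(245,48,.085),fb(385,378,.085),fb(92,470,.085)];pot=(k[0]+k[2])/2
print('foot',c2,'pot',pot,[np.linalg.norm(k[1]-k[0]),np.linalg.norm(k[2]-k[1])])
tip=fa(42,262,.095);hub=fa(440,276,.095);tf=fa(140,262,.095);post=fa(222,265,.158)
w1,w2=fa(618,187,.155),fa(572,390,.155)
print('tip',tip,'hub',hub,'post',post,'wing',(w1+w2)/2,h(w2-w1),np.linalg.norm(w1-w2))
for n,c in (('c0',np.array([.5845,-.0335])),('foot',c2),('wing',(w1+w2)/2)):
  print(n,'tip',h(tip-c),'post',h(post-c),'pot',h(pot-c), np.linalg.norm(tip-c))
print('line',h(tip-hub))
s=observe();print(s['clock'])
E
```

```text
foot [ 0.58495143 -0.03353159] pot [0.57439123 0.33658349] [np.float64(0.10398733108532207), np.float64(0.10791171816146332)]
tip [0.57927073 0.12383748] hub [ 0.58404108 -0.00079759] post [0.58393554 0.06538162] wing [ 0.58442506 -0.03186152] 175.23 0.052550884506057036
c0 tip 91.9 post 90.33 pot 91.56 0.15742435217630174
foot tip 92.07 post 90.59 pot 91.63 0.15747156668026496
wing tip 91.9 post 90.29 pot 91.56 0.15578428429820762
line 92.19
21.4
```

```bash
python3 - <<'E'
from h import *
import pickle
h=lambda v:np.degrees(np.arctan2(v[1],v[0])).round(2)
p,T=pickle.load(open('w16.pkl','rb'))
fa=lambda x,y,z:atz(p,((x+.5)/4-.5+195,(y+.5)/4-.5+60),z,T)[:2]
A,B,C,D=[fa(*q,.012) for q in [(348,55),(711,119),(618,475),(286,415)]]
print(h(A-D),h(B-C),h(B-A)-0,h(C-D))
# wing top face left/right edges
for a,b in (((600,187),(557,385)),((640,200),(592,395))): print(h(fa(*a,.155)-fa(*b,.155)))
p,T=pickle.load(open('w3.pkl','rb'))
f=lambda x,y,z:atz(p,((x+.5)/4-.5+160,(y+.5)/4-.5+60),z,T)[:2]
A,B,C,D=[f(*q,.012) for q in [(131,64),(489,6),(527,362),(200,413)]]
print(h(D-A),h(C-B),h(B-A),h(C-D))
for a,b in (((262,118),(300,302)),((311,118),(342,295))): print(h(f(*b,.155)-f(*a,.155)))
c=p['color'][...,::-1]
cv2.imwrite('pics/w3d.png',cv2.resize(c[75:145,205:275],None,fx=8,fy=8,interpolation=cv2.INTER_CUBIC))
p,T=pickle.load(open('w16.pkl','rb'))
cv2.imwrite('pics/w16d.png',cv2.resize(p['color'][95:170,300:375,::-1],None,fx=8,fy=8,interpolation=cv2.INTER_CUBIC))
E
```

```text
-5.26 -5.85 -95.06 -96.14
-4.44
-5.59
-5.51 -6.43 84.4 84.78
-3.5
-4.74
```

View pics/w3d.png

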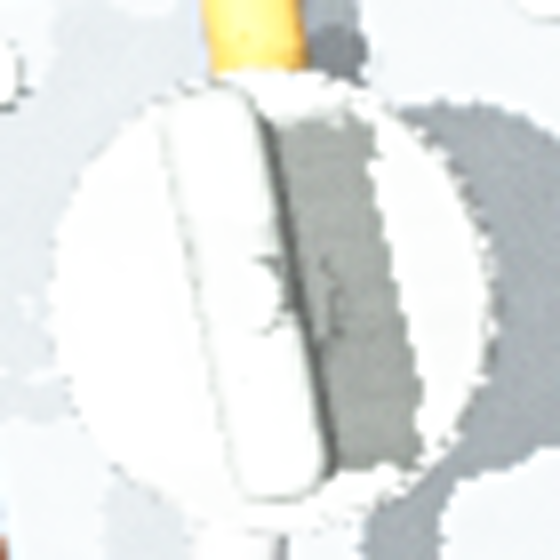

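View pics/w16d.png

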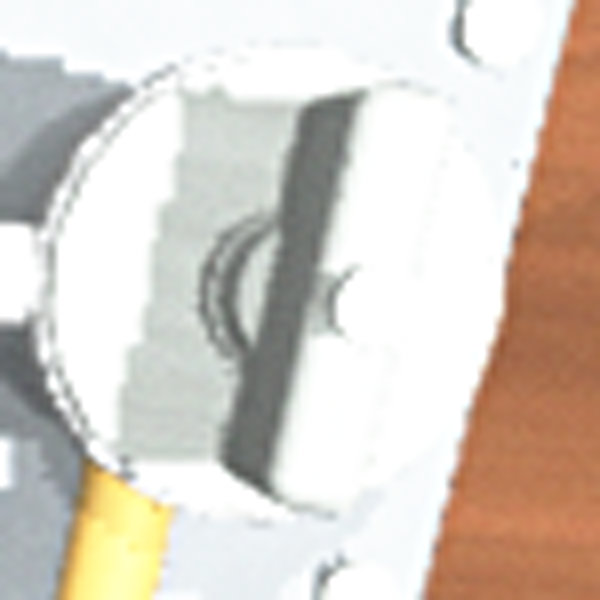

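```bash
python3 - <<'E'
from h import *
print(sign_off()); print(observe()['clock'])
E
```

```text
the job is handed in; nothing more can be done
None
the job is handed in; nothing more can be done
```

I backed the wing nut off about 70°, which is under a quarter turn. I then swung the arm by its post from about -25° to 92° and turned the nut clockwise against its stop. The job was handed in at about 21.5 s, with the robot clear of everything.

**Nut:** The grip slipped by about 20° near the end of tightening. I kept turning until the pad edges bore on the wing, where the wrist torque reached about 1.3 N m against the stop (the nut needs 0.4 N m). The wing now lies within about 1° of the pedestal's edge direction, a degree or so tighter than at the start.

**Aim:** After tightening, the nozzle tip measured 91.9° from the stud and the pot's middle 91.6°. The estimates don't all agree. The post's top gave 90.3°, the line along the tube gave 92.2°, and separate camera views put the pot between 91.6° and 92.1°.

**Everything else:** I never touched the pot, cloche, weeder, crate or drawer. In the final pictures the pot still measures in the same place and the others look unmoved, though I didn't measure those.

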